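# Set the viewing timer beside the open manuscript

## Robot

A 6-joint arm with a two-finger parallel gripper is mounted at the origin on the work surface. World frame = base frame: x ahead of the robot, y to its left, z up, the work surface at z = 0. Lengths are in mm, angles in rad, forces in N, time in s.
With the tool pointing down it reaches from about 225 to 725 mm from the base axis. Payload 3.1 kg.
Tool frame: the origin (TCP) lies at the very end of the fingers, on their centre line; the grasp point (between the pads) lies 19 mm behind it (robot.hold_point_z is the distance from the TCP to the grasp point, in mm); z points along the fingers, x is the direction in which the jaws open and shut, and the axes are right-handed (so a half turn about z gives the same grasp; the last joint's range is limited). The gripper opens to 85 mm and grips with 20 to 120 N. Pads are 22 mm wide; open, the fingers measure 114 mm over their backs; the gripper's body (76 mm by 85 mm) begins 54 mm behind the grasp point. The pads swing forward as they close: fully open they stand 13 mm farther back than shut.
Start: joints at [1.074, 0.048, 0.099, 1.622, 0, 1.443], TCP at [189.267, 489.689, 231.312] pointing down, gripper open.
Joint ranges: [-2.91, 2.91], [-0.99, 1.94], [-1.21, 1.42], [-2.12, 2.29], [-1.49, 1.47], [-3.14, 3.14]. Speed limits (rad/s): [2.79, 2.79, 3.14, 3.14, 3.14, 3.14].

## Interface

Orientations are given as a unit quaternion [w, x, y, z].
In Python, from rig import robot, capture, get_calibration gives the robot as it stands.
- The arm moves only by the tool jog_arm, never from a script. Its arguments are lists of equal length, an entry for each row: "jaw": the opening in per cent of the stroke, from 0 (shut) to 100 (fully open); "translation": the shift along the tool's x, y, z in mm, a list of three; "spin": the turn about the tool's z in units of 8 degrees (1.0 is 8 degrees). A call has 1 to 12 rows; each row is the pose to reach, as a shift and turn from the pose measured when the call began, along the tool's axes at that moment; what a row does not reach only later rows make up. A row lasts 1/10 s, in which the tool goes at most 50 mm and 8.59 degrees, less where a joint would pass 70% of its speed; a pose out of reach is approached as far as the arm can. A call with a gripper value outside its range is refused whole. The fingers move at their own pace and stop on an object; the grip force is fixed at half the most. Time passes only in rows, so rows that repeat a pose let the fingers close. It gives the time, the measured TCP pose, the force and the opening at its end, in the units of the state.
- robot.read_state(): the state, without advancing time (a new reading comes with each control period).
- capture(name): name is "scene" or "top" or "wrist"; returns the picture (384x512x3 uint8, blue, green, red); there is no depth.
- get_calibration(name): a dict with "fx", "fy", "cx", "cy" (pixels), "cam_to_world" (4x4, takes a point from camera to world coordinates); the wrist camera has in their place "tool_from_camera" (4x4, takes a point from camera to tool coordinates, whose origin is the TCP and whose axes are the tool frame's). Camera axes: x right, y down, z forward; pixel columns grow to the right and rows downward; lengths in mm; the calibration is good to about 2 mm. A picture is of the moment at which its call begins: read the wrist's pose just before it. get_calibration takes no time and is no camera call.
- robot.finish_job(): hands the job in, once; it reports no verdict.
The state is a dict: "clock": time; "joint_positions": joint angles; "joint_vel": joint speeds; "joint_torque": joint torques, N m; "ee_pos": TCP position; "eef_rot": TCP orientation; "ft_force": force on the tool from outside, world axes, zero at the start; "wrist_torque": the same for the moment, N m; "gripper_width": opening from 0.0 (shut) to 1.0 (fully open).
Only numpy, scipy, OpenCV 4.12 (cv2) and the standard library are available. Lean on these libraries where they do the work, as an engineer would, in place of code of your own. Each camera call takes 0.05 s, during which the arm holds its last target.

## Task

The manuscript may lie open for only ten minutes, so set the clockwork timer: as with any such timer, first wind its knob clockwise past the 20-minute mark, then turn it back to 10 minutes and let go. The timer stands loose and light on the table, so press down on it while you turn, with about a kilo and a half of weight and never more than two and a half, so that it neither spins nor skids from its place; leave the other things alone.

Things in the scene. Friction and masses are not known exactly. Their poses are not given: they have to be found in the camera images.
- timer: free-standing clockwork timer: a grey drum 92 mm across, top face 43 mm above the table, four rubber feet 36 mm off its axis, 0.18 to 0.3 kg, foot friction 0.48 to 0.72. Origin: centre of the underside; z up, along the knob's axis. Under its own weight it spins along with the knob; pressed with 13 to 20 N it stands still. More than 28 N between case and table (own weight included) is a fault
- zero_mark (a point): zero mark: dark wedge on the rim of the timer's top face, 37 mm from the axis on the case's -x side, 43 mm above the table. From it the white scale plate has a dark tick each 5 minutes (30 degrees), clockwise seen from above, longer ticks at 15, 30 and 45 minutes
- knob_grip (a point): point to pinch on the black knob's grip bar: on the timer's axis, 70 mm above the table. Bar 14 mm thick, 49 mm long, from 49 to 80 mm above the table, on a round skirt 62 mm across (top at 49 mm) that turns with it: pinch the bar from above, press on both. The frame turns with the knob: x along the bar, z up; the pointed end with the white line points to -x
- timer_knob (a joint): knob angle on the case, rad, growing clockwise seen from above: 0 with the pointer at the zero mark, full turn 60 minutes, so 10 minutes is 1.047 and 20 minutes 2.094; stop at 5.76. Starts between 0 and 0.5. Takes 0.20 N m to turn, either way, and stays where it is left (it runs down too slowly to matter)
- table: the table, white top at z = 0 (origin in the middle of its top)
- loupe: stand loupe: clear skirt under a black ring, 51 mm across, 45 mm tall; origin at the centre of its underside; a bystander
- weight: brass paperweight with a small knob on top, 52 mm across, 48 mm tall; origin at the centre of its underside; a bystander
- hygrometer: digital hygrometer: upright white box 26 x 58 x 60 mm (x, y, z) with a small screen; origin at the centre of its underside; a bystander
- jar: small glass jar with a white cap, 52 mm across, 55 mm tall; origin at the centre of its underside; a bystander
- mouse: grey computer mouse, about 96 x 60 x 30 mm; origin at the centre of its underside; a bystander
- luxmeter: flat black light meter with a white dome, 125 x 58 x 26 mm; origin at the centre of its underside; a bystander
- folder: bone folder, a flat cream strip 150 x 24 x 5 mm; origin at the centre of its underside; a bystander
Things that resemble listed ones, but are neither listed nor needed, are in the scene too. Of the things shaped like the timer, the grey one is meant.

How it is judged:
By the outcome, as a careful person would: the job done as asked, in the order asked, and still so for the second after the job is handed in, with the robot touching nothing.
It also fails if it takes over 67 s, if anything falls off the work surface, if the arm or the gripper's body presses on something with over 40 N, if the wrist force passes 120 N, or if a joint passes its speed limit or range.

## Working session

There is one attempt and no reset: what is moved stays moved. The work goes in short steps, Python scripts to look and compute and a tool call to move; the robot and the scene stay as the last step left them, time stands still between calls to the robot, and variables do not carry over. Pictures are saved under pics/ and viewed, and the job is handed in when it is done.

Besides the shell and the picture viewer there is one more tool, called by a JSON object that holds its "fn" and its "kwargs", one argument or row to a line. jog_arm: Moves the arm, as the interface text tells. Its arguments: {"type":"object","properties":{"jaw":{"type":"array","items":{"type":"number"}},"translation":{"type":"array","items":{"type":"array","items":{"type":"number"}}},"spin":{"type":"array","items":{"type":"number"}}},"required":["jaw","translation","spin"]}

```bash
mkdir -p pics; ls
python3 - <<'E'
from rig import robot,capture,get_calibration
import cv2
s=robot.read_state();print(s)
for n in("scene","top","wrist"):
    cv2.imwrite(f"pics/{n}0.png",capture(n)); c=get_calibration(n);print(n,c)
E
```

```text
pics
{'clock': 0.0, 'joint_positions': array([1.07419856e+00, 4.87366385e-02, 9.75638398e-02, 1.62200528e+00,
       1.86907682e-05, 1.44298198e+00]), 'joint_vel': array([0.00090943, 0.00071234, 0.00169835, 0.0004908 , 0.00065424,
       0.00071447]), 'joint_torque': array([-1.51009350e-03, -3.38783312e+01,  3.20014930e+01,  2.04757688e-02,
       -1.89700681e-04,  5.51297354e-07]), 'ee_pos': array([188.96596507, 489.1441634 , 230.1074697 ]), 'eef_rot': array([ 5.34399191e-04,  8.24766333e-01,  5.65472438e-01, -1.06427888e-03]), 'ft_force': array([-0.21041976, -0.03288612,  0.06264902]), 'wrist_torque': array([-0.02200817,  0.00455035, -0.02463432]), 'gripper_width': 1.003924594412657}
scene {'fx': 409.4396229983941, 'fy': 409.4396229983941, 'cx': 253.34361587016113, 'cy': 187.75901786006787, 'cam_to_world': array([[-5.69841288e-01,  5.38546153e-01, -6.20684257e-01,
         1.28878207e+03],
       [ 8.21668853e-01,  3.84334935e-01, -4.20888292e-01,
         5.63368325e+02],
       [ 1.18828731e-02, -7.49836448e-01, -6.61516515e-01,
         9.14394929e+02],
       [ 0.00000000e+00, 
[... 298 characters left out ...]
.23274390e-02,  6.77000486e-03,
         5.52508500e+00],
       [-7.33039333e-03, -4.59958236e-02, -9.98914736e-01,
         1.19861833e+03],
       [ 0.00000000e+00,  0.00000000e+00,  0.00000000e+00,
         1.00000000e+00]])}
wrist {'fx': 296.4587538534314, 'fy': 296.4587538534314, 'cx': 251.77541050438575, 'cy': 195.34313524831873, 'tool_from_camera': array([[ 9.99999818e-01,  5.13925009e-04,  3.15306306e-04,
         3.65223901e-01],
       [-5.79372612e-04,  9.63827407e-01,  2.66526536e-01,
        -6.84116762e+01],
       [-1.66926207e-04, -2.66526671e-01,  9.63827529e-01,
        -1.41300406e+02],
       [ 0.00000000e+00,  0.00000000e+00,  0.00000000e+00,
         1.00000000e+00]])}
```

View pics/top0.png

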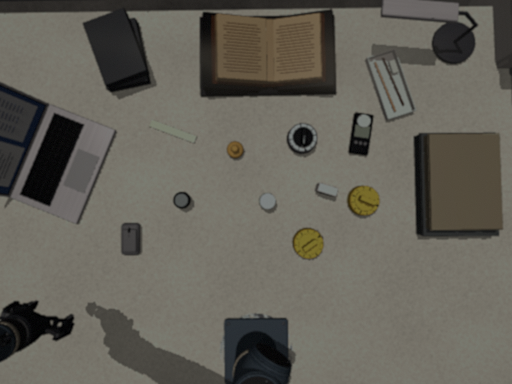

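View pics/scene0.png

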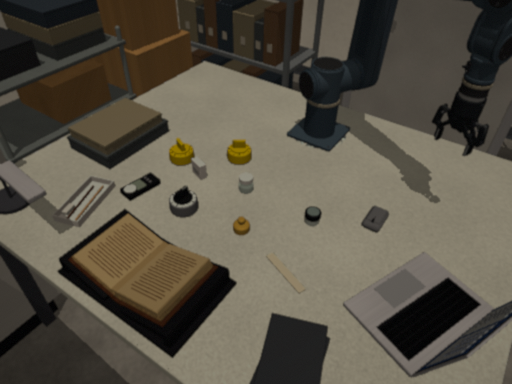

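View pics/wrist0.png

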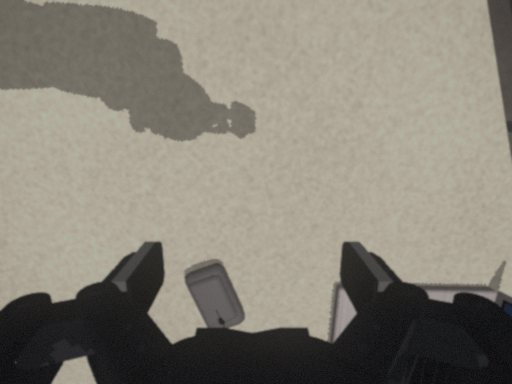

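Three things are timer-shaped: (302,138) with a grey drum, white plate and black knob, and two all-yellow ones at (364,200) and (308,243). The grey one fits, so I'll check it in an enlarged crop and get a rough position.

```bash
cat > h.py <<'E'
import numpy as np,cv2
from rig import robot,capture,get_calibration
from scipy.spatial.transform import Rotation as R
def tool():
    s=robot.read_state();T=np.eye(4);q=s['eef_rot'];T[:3,:3]=R.from_quat([q[1],q[2],q[3],q[0]]).as_matrix();T[:3,3]=s['ee_pos'];return T,s
def cam(n,T=None):
    c=get_calibration(n);M=c['cam_to_world'] if n!='wrist' else T@c['tool_from_camera'];return c,np.array(M)
def ray(n,uv,z,T=None):
    c,M=cam(n,T);uv=np.atleast_2d(uv).astype(float)
    d=np.c_[(uv[:,0]-c['cx'])/c['fx'],(uv[:,1]-c['cy'])/c['fy'],np.ones(len(uv))]@M[:3,:3].T
    o=M[:3,3];return o+d*((z-o[2])/d[:,2])[:,None]
def proj(n,P,T=None):
    c,M=cam(n,T);p=(np.atleast_2d(P)-M[:3,3])@M[:3,:3];return np.c_[c['fx']*p[:,0]/p[:,2]+c['cx'],c['fy']*p[:,1]/p[:,2]+c['cy']]
E
python3 - <<'E'
from h import *
t=cv2.imread('pics/top0.png');s=cv2.imread('pics/scene0.png')
a=cv2.resize(t[113:163,277:327],(400,400),interpolation=3);b=cv2.resize(s[175:225,158:208],(400,400),interpolation=3)
cv2.imwrite('pics/crop0.png',np.hstack([a,b]))
print(ray('top',[[302,138]],43),ray('scene',[[184,201]],43))
T,st=tool();print(T.round(3))
E
```

```text
[[ 632.21870896 -142.78347588   43.        ]] [[ 646.73387337 -130.44881521   43.        ]]
[[ 3.60000e-01  9.33000e-01 -1.00000e-03  1.89037e+02]
 [ 9.33000e-01 -3.60000e-01 -2.00000e-03  4.89258e+02]
 [-2.00000e-03 -0.00000e+00 -1.00000e+00  2.30348e+02]
 [ 0.00000e+00  0.00000e+00  0.00000e+00  1.00000e+00]]
```

View pics/crop0.png

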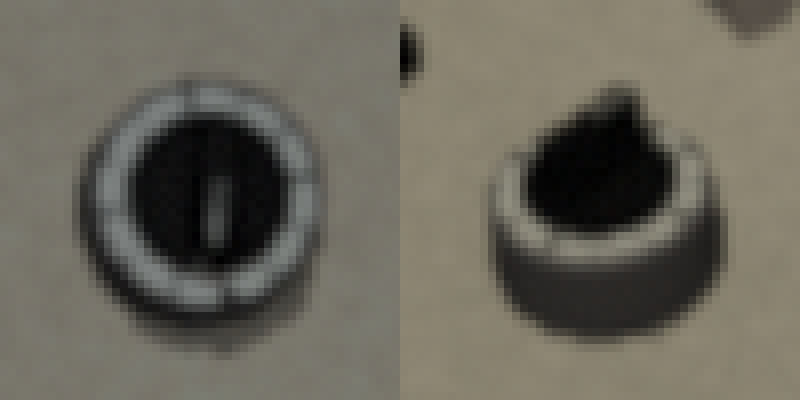

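The crop shows a grey drum, white plate with dark ticks and black knob, with the pointer toward the robot. That is the timer, at about (633,-142). I'll move the wrist camera above it.

{"fn": "jog_arm", "kwargs": {
  "jaw": [100,100,100,100,100,100,100,100,100,100,100,100],
  "translation": [
    [-429,641,0],
    [-429,641,0],
    [-429,641,0],
    [-429,641,0],
    [-429,641,0],
    [-429,641,0],
    [-429,641,0],
    [-429,641,0],
    [-429,641,0],
    [-429,641,0],
    [-429,641,0],
    [-429,641,0]
  ],
  "spin": [-2.6,-2.6,-2.6,-2.6,-2.6,-2.6,-2.6,-2.6,-2.6,-2.6,-2.6,-2.6]
}}

```text
clock: 1.35
ee_pos: [529.1, 4.4, 230.8]
eef_rot: [0.0, 0.709, 0.705, -0.001]
ft_force: [0.4, 0.8, 0.8]
gripper_width: 0.997
```

Run:
```python
from h import *
T,s=tool();print(T.round(3),s['joint_positions'].round(3),s['clock'])
d=T[:3,:3].T@(np.array([633,-142,230])-T[:3,3]);print(d)
```

```text
[[ 6.00000e-03  1.00000e+00 -1.00000e-03  5.29083e+02]
 [ 1.00000e+00 -6.00000e-03 -1.00000e-03  4.42400e+00]
 [-1.00000e-03 -1.00000e-03 -1.00000e+00  2.30768e+02]
 [ 0.00000e+00  0.00000e+00  0.00000e+00  1.00000e+00]] [-1.180e-01  6.000e-02  1.100e-01  1.622e+00 -1.000e-03 -1.110e-01] 1.35
[-145.77856708  104.81967064    0.8356832 ]
```

{"fn": "jog_arm", "kwargs": {
  "jaw": [100,100,100,100,100,100,100],
  "translation": [
    [-146,105,0],
    [-146,105,0],
    [-146,105,0],
    [-146,105,0],
    [-146,105,0],
    [-146,105,0],
    [-146,105,0]
  ],
  "spin": [0,0,0,0,0,0,0]
}}

```text
clock: 2.05
ee_pos: [632.7, -141.3, 230.9]
eef_rot: [-0.0, 0.709, 0.705, -0.001]
ft_force: [0.1, 1.1, 0.1]
gripper_width: 1.001
```

Run:
```python
from h import *
T,s=tool();im=capture('wrist');cv2.imwrite('pics/w1.png',im);np.save('T1.npy',T)
cv2.imwrite('pics/w1b.png',cv2.resize(im[90:280,150:350],(800,760)[:1]+(600,) if 0 else (630,600),interpolation=3))
print(T.round(3),s['joint_positions'].round(3),s['clock'])
```

```text
[[ 5.00000e-03  1.00000e+00 -2.00000e-03  6.32693e+02]
 [ 1.00000e+00 -5.00000e-03 -1.00000e-03 -1.41265e+02]
 [-1.00000e-03 -2.00000e-03 -1.00000e+00  2.30919e+02]
 [ 0.00000e+00  0.00000e+00  0.00000e+00  1.00000e+00]] [-3.220e-01  3.880e-01  4.950e-01  1.679e+00 -1.000e-03 -3.170e-01] 2.05
```

View pics/w1.png

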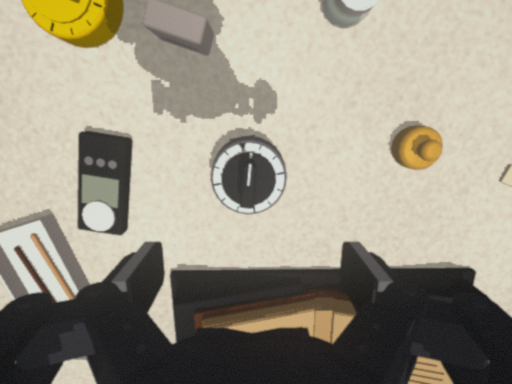

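View pics/w1b.png

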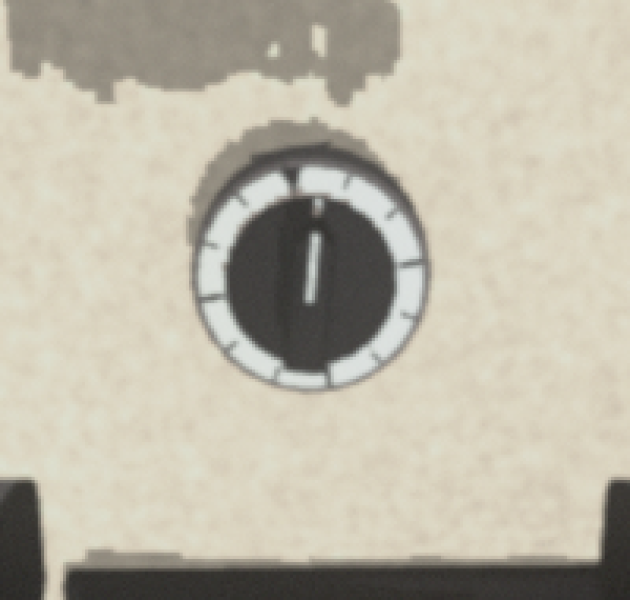

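Run:
```python
from h import *
T=np.load('T1.npy');im=cv2.imread('pics/w1.png')
x0,y0=205,130;c=im[y0:y0+90,x0:x0+90]
hsv=cv2.cvtColor(c,cv2.COLOR_BGR2HSV)
m=((hsv[...,1]<16)&(hsv[...,2]>170)).astype(np.uint8)
cs,_=cv2.findContours(m,cv2.RETR_EXTERNAL,2)
pts=np.vstack([k for k in cs if cv2.contourArea(k)>15])
h=cv2.convexHull(pts);e=cv2.fitEllipse(h);print(e)
ctr=np.array(e[0])+[x0,y0];P=ray('wrist',ctr,43,T)[0];print('centre',P)
E0=ray('wrist',h[:,0]+[x0,y0],43,T);print('radius',np.linalg.norm(E0-P,axis=1).mean(),np.linalg.norm(E0-P,axis=1).std())
# wedge: dark pixels near top in ring
def cr(p):return np.array([p[0]/3.15+150-.34,p[1]/3.158+90-.34])
for n,p,z in(('wedge',(293,182),43),('tick30',(329,380),43),('tick15',(412,263),43),('tick45',(210,298),43),('lineTop a',(316,235),80),('lineTop b',(309,302),80),('tip',(318,203),55)):
    q=ray('wrist',cr(p),z,T)[0];d=q-P;print(n,q.round(1),np.hypot(*d[:2]).round(1),'az',np.degrees(np.arctan2(d[1],d[0])).round(1))
a=ray('wrist',cr((316,235)),80,T)[0];b=ray('wrist',cr((309,302)),80,T)[0];d=a-b;print('bar az',np.degrees(np.arctan2(d[1],d[0])), 'toolx az',np.degrees(np.arctan2(T[1,0],T[0,0])))
```

```text
((43.21110534667969, 47.423213958740234), (69.57096862792969, 71.28276824951172), 92.38829040527344)
centre [ 634.12205984 -144.66141251   43.        ]
radius 40.442826654127124 0.9271204374482925
wedge [ 600.2 -150.5   43. ] 34.4 az -170.2
tick30 [ 673.  -138.1   43. ] 39.4 az 9.6
tick15 [ 629.1 -108.2   43. ] 36.8 az 97.8
tick45 [ 641.6 -181.1   43. ] 37.2 az -78.4
lineTop a [ 612.8 -142.3   80. ] 21.5 az 173.7
lineTop b [ 634.5 -144.7   80. ] 0.3 az -3.4
tip [ 606.  -141.7   55. ] 28.3 az 174.0
bar az 173.69893020176494 toolx az 89.690090178773
```

The wrist view puts the zero mark at crop pixel (293,182) and the pointer at (318,203). That gives an axis at (634.2,-144.7), a knob angle of about 16° and a bar azimuth of 173.7°. Next I descend to just above the knob, with the jaws partly closed and aligned.

{"fn": "jog_arm", "kwargs": {
  "jaw": [40,40,40,40,40,40,40,40],
  "translation": [
    [-3.4,1.5,50],
    [-3.4,1.5,100],
    [-3.4,1.5,140],
    [-3.4,1.5,140],
    [-3.4,1.5,140],
    [-3.4,1.5,140],
    [-3.4,1.5,140],
    [-3.4,1.5,140]
  ],
  "spin": [0.75,0.75,0.75,0.75,0.75,0.75,0.75,0.75]
}}

```text
clock: 2.9
ee_pos: [636.2, -145.2, 95.0]
eef_rot: [0.003, 0.745, 0.667, 0.001]
ft_force: [0.3, -0.3, 0.8]
gripper_width: 0.402
```

Run:
```python
from h import *
T,s=tool();im=capture('wrist');cv2.imwrite('pics/w2.png',im);np.save('T2.npy',T)
print(T.round(3),s['gripper_width'],s['ft_force'],s['wrist_torque'],np.degrees(np.arctan2(T[1,0],T[0,0])))
```

```text
[[ 1.09000e-01  9.94000e-01  5.00000e-03  6.36196e+02]
 [ 9.94000e-01 -1.09000e-01 -3.00000e-03 -1.45200e+02]
 [-2.00000e-03  5.00000e-03 -1.00000e+00  9.49580e+01]
 [ 0.00000e+00  0.00000e+00  0.00000e+00  1.00000e+00]] 0.4024272034253133 [ 0.2693373  -0.26233788  0.80450481] [-0.05228731 -0.02423573 -0.02770623] 83.72518427741595
```

View pics/w2.png

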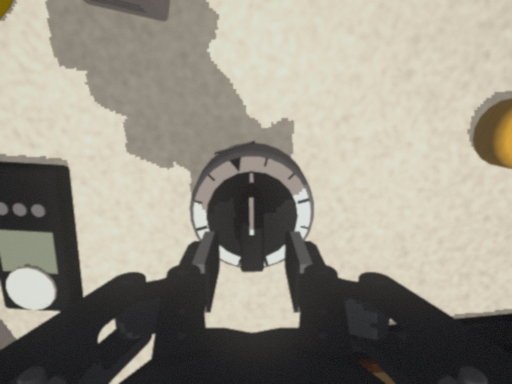

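Run:
```python
from h import *
T=np.load('T2.npy');print(ray('wrist',[[251.5,198],[251.5,234],[251.5,181]],80,T)[:, :2])
Ti=np.linalg.inv(T)
print(Ti@np.array([634.2,-144.7,70,1]), proj('wrist',[[634.2,-144.7,80]],T))
```

```text
[[ 612.86336101 -142.17600719]
 [ 634.00927622 -144.4941197 ]
 [ 603.3742601  -141.13576829]]
[ 0.33917051 -2.16125358 24.94720173  1.        ] [[251.17599895 234.3460218 ]]
```

The line runs along column 251 and ends at row 234, on the axis, so the jaws are aligned with the bar. I'll lower around it.

{"fn": "jog_arm", "kwargs": {
  "jaw": [40,40,40,40,40,40],
  "translation": [
    [0.3,-2.2,10],
    [0.3,-2.2,20],
    [0.3,-2.2,30],
    [0.3,-2.2,38],
    [0.3,-2.2,38],
    [0.3,-2.2,38]
  ],
  "spin": [0,0,0,0,0,0]
}}

```text
clock: 3.55
ee_pos: [633.1, -144.5, 55.2]
eef_rot: [0.001, 0.745, 0.667, 0.0]
ft_force: [-0.8, 0.1, -0.3]
gripper_width: 0.402
```

Run:
```python
from h import *
T,s=tool();print(T.round(3),s['gripper_width'],s['ft_force'],s['wrist_torque'],s['joint_vel'].round(3))
print(np.linalg.inv(T)@np.array([634.2,-144.7,49,1]))
```

```text
[[ 1.09000e-01  9.94000e-01  2.00000e-03  6.33147e+02]
 [ 9.94000e-01 -1.09000e-01 -2.00000e-03 -1.44480e+02]
 [-2.00000e-03  2.00000e-03 -1.00000e+00  5.52480e+01]
 [ 0.00000e+00  0.00000e+00  0.00000e+00  1.00000e+00]] 0.401744704715158 [-0.77175592  0.14298466 -0.26391215] [0.0027481  0.03609029 0.03883883] [-0.002 -0.01   0.023 -0.    -0.001  0.   ]
[-0.09237157  1.05824636  6.25032134  1.        ]
```

{"fn": "jog_arm", "kwargs": {
  "jaw": [25,12,0,0,0,0,0],
  "translation": [
    [0,1,0],
    [0,1,0],
    [0,1,0],
    [0,1,0],
    [0,1,0],
    [0,1,0],
    [0,1,0]
  ],
  "spin": [0,0,0,0,0,0,0]
}}

```text
clock: 4.25
ee_pos: [634.7, -144.8, 55.8]
eef_rot: [0.002, 0.745, 0.667, 0.0]
ft_force: [-0.2, -0.9, 2.4]
gripper_width: 0.151
```

```bash
cat > st.py <<'E'
from h import *
T,s=tool();print('clk',s['clock'],'pos',T[:3,3].round(2),'az',np.degrees(np.arctan2(T[1,0],T[0,0])).round(2),'tilt',T[:3,2].round(4),'w',round(s['gripper_width'],3),'F',s['ft_force'].round(2),'M',s['wrist_torque'].round(3),'q',s['joint_positions'].round(3),'tq',s['joint_torque'].round(2))
E
python3 st.py
```

```text
clk 4.25 pos [ 634.67 -144.78   55.82] az 83.72 tilt [ 0.0031 -0.0024 -1.    ] w 0.151 F [-0.23 -0.94  2.35] M [-0.109 -0.17  -0.039] q [-3.270e-01  3.990e-01  1.610e-01  1.329e+00 -1.000e-03 -2.170e-01] tq [ 1.700e-01 -4.538e+01  3.034e+01  3.400e-01 -2.000e-02 -2.000e-02]
```

{"fn": "jog_arm", "kwargs": {
  "jaw": [0,0,0,0],
  "translation": [
    [0,0,1],
    [0,0,1],
    [0,0,1],
    [0,0,1]
  ],
  "spin": [0,0,0,0]
}}

```text
clock: 4.65
ee_pos: [634.7, -144.9, 55.7]
eef_rot: [0.002, 0.745, 0.667, 0.0]
ft_force: [-1.2, 0.1, 5.3]
gripper_width: 0.154
```

```bash
python3 st.py
```

```text
clk 4.65 pos [ 634.73 -144.87   55.71] az 83.71 tilt [ 0.0036 -0.0027 -1.    ] w 0.154 F [-1.19  0.11  5.33] M [0.137 0.298 0.006] q [-3.270e-01  3.990e-01  1.600e-01  1.328e+00 -1.000e-03 -2.170e-01] tq [ 2.50e-01 -4.33e+01  2.96e+01 -6.00e-01  4.00e-02 -1.00e-02]
```

{"fn": "jog_arm", "kwargs": {
  "jaw": [0,0,0,0],
  "translation": [
    [0,0,2],
    [0,0,3],
    [0,0,3],
    [0,0,3]
  ],
  "spin": [0,0,0,0]
}}

```text
clock: 5.05
ee_pos: [634.8, -144.9, 55.6]
eef_rot: [0.003, 0.745, 0.667, 0.001]
ft_force: [-5.2, 1.3, 12.1]
gripper_width: 0.15
```

```bash
python3 st.py
```

```text
clk 5.05 pos [ 634.76 -144.9    55.63] az 83.71 tilt [ 0.0047 -0.0032 -1.    ] w 0.15 F [-5.16  1.35 12.09] M [0.31  0.969 0.019] q [-0.327  0.398  0.159  1.326 -0.002 -0.217] tq [ 6.000e-02 -3.963e+01  2.806e+01 -1.960e+00  4.000e-02 -1.000e-02]
```

{"fn": "jog_arm", "kwargs": {
  "jaw": [0,0,0,0],
  "translation": [
    [0,-0.7,3.5],
    [0,-0.7,3.5],
    [0,-0.7,3.5],
    [0,-0.7,3.5]
  ],
  "spin": [0,0,0,0]
}}

```text
clock: 5.45
ee_pos: [634.8, -144.9, 55.6]
eef_rot: [0.004, 0.745, 0.667, 0.001]
ft_force: [-3.7, 1.7, 13.4]
gripper_width: 0.153
```

```bash
python3 st.py
```

```text
clk 5.45 pos [ 634.77 -144.87   55.65] az 83.72 tilt [ 0.0073 -0.0039 -1.    ] w 0.153 F [-3.67  1.68 13.45] M [ 0.355  0.932 -0.039] q [-3.270e-01  3.950e-01  1.550e-01  1.322e+00 -1.000e-03 -2.170e-01] tq [-9.000e-02 -3.895e+01  2.739e+01 -1.790e+00 -5.000e-02 -2.000e-02]
```

{"fn": "jog_arm", "kwargs": {
  "jaw": [0,0,0,0,0,0,0,0,0],
  "translation": [
    [0.2,-1.3,4],
    [0.2,-1.3,4],
    [0.2,-1.3,4],
    [0.2,-1.3,4],
    [0.2,-1.3,4],
    [0.2,-1.3,4],
    [0.2,-1.3,4],
    [0.2,-1.3,4],
    [0.2,-1.3,4]
  ],
  "spin": [0,0,0.3,0.6,0.9,1.2,1.5,1.5,1.5]
}}

```text
clock: 6.35
ee_pos: [634.8, -144.6, 55.7]
eef_rot: [0.005, 0.81, 0.586, 0.003]
ft_force: [-3.1, 2.3, 13.1]
gripper_width: 0.148
```

```bash
python3 st.py
```

```text
clk 6.35 pos [ 634.83 -144.59   55.66] az 71.74 tilt [ 0.0114 -0.0046 -0.9999] w 0.148 F [-3.09  2.27 13.13] M [ 0.379  0.855 -0.065] q [-3.270e-01  3.900e-01  1.490e-01  1.317e+00 -1.000e-03 -8.000e-03] tq [ -0.37 -38.29  26.77  -1.61  -0.18  -0.04]
```

Run:
```python
from h import *
T,s=tool();im=capture('wrist');np.save('T3.npy',T)
cv2.imwrite('pics/w3.png',cv2.resize(im[130:290,150:350],(750,600),interpolation=3))
cv2.imwrite('pics/w3f.png',im)
```

```text
(no output)
```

View pics/w3.png

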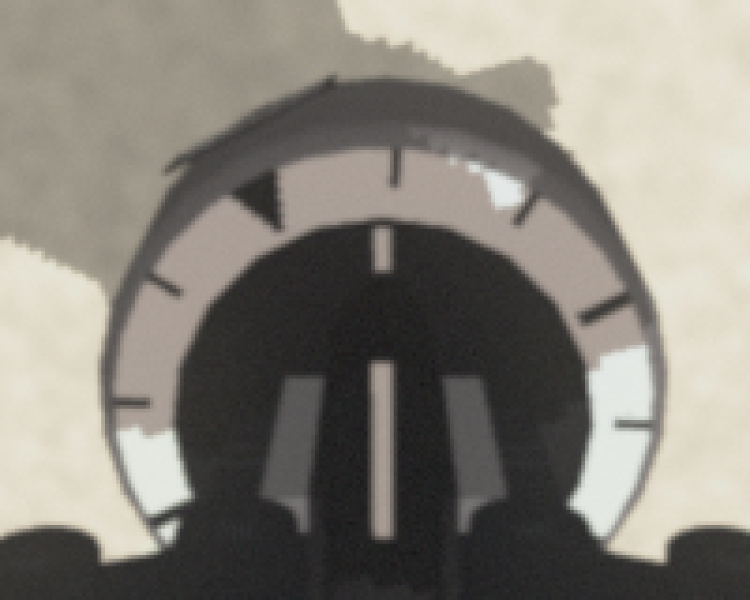

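```bash
cat > ang.py <<'E'
from h import *
import sys
# args: Tfile then pts in crop coords (750x600 of [130:290,150:350])
def meas(Tf,pts,C=None):
    T=np.load(Tf);p=np.array([[u/3.75+150-.37,v/3.75+130-.37] for u,v,_ in pts]);Q=ray('wrist',p,43,T)[:,:2]
    C=np.array([634.2,-144.7]) if C is None else C
    for q,(u,v,k) in zip(Q,pts):
        a=np.degrees(np.arctan2(*(q-C)[::-1]));print(k,q.round(1),np.hypot(*(q-C)).round(1),'zero az',round((a+6*k)%360,1))
E
python3 -c "
from ang import *
meas('T3.npy',[(262,200,0),(396,168,5),(525,208,10),(605,306,15),(635,425,20),(162,284,55),(132,403,50),(165,517,45)])"
```

```text
0 [ 598.6 -150.2] 36.0 zero az 188.8
5 [ 600.2 -130.8] 36.8 zero az 187.7
10 [ 611.4 -115.2] 37.3 zero az 187.7
15 [ 629.2 -108.2] 36.8 zero az 187.8
20 [ 648.9 -108.8] 38.8 zero az 187.7
55 [ 605.9 -168.3] 36.8 zero az 189.8
50 [ 621.9 -179.4] 36.8 zero az 190.5
45 [ 641.3 -181.6] 37.6 zero az 190.8
```

The zero mark is still at about 189°, so the case held while the knob advanced 12°. I continue clockwise at about 15 N.

{"fn": "jog_arm", "kwargs": {
  "jaw": [0,0,0,0,0,0,0,0,0,0],
  "translation": [
    [0.2,-2.2,4.5],
    [0.2,-2.2,4.5],
    [0.2,-2.2,4.5],
    [0.2,-2.2,4.5],
    [0.2,-2.2,4.5],
    [0.2,-2.2,4.5],
    [0.2,-2.2,4.5],
    [0.2,-2.2,4.5],
    [0.2,-2.2,4.5],
    [0.2,-2.2,4.5]
  ],
  "spin": [0,0.5,1,1.5,2,2.5,3,3.5,4,4.5]
}}

```text
clock: 7.4
ee_pos: [635.6, -145.4, 55.7]
eef_rot: [0.007, 0.952, 0.306, 0.007]
ft_force: [-0.6, -2.4, 12.0]
gripper_width: 0.151
```

```bash
python3 st.py
```

```text
clk 7.4 pos [ 635.56 -145.42   55.71] az 35.59 tilt [ 0.0184 -0.0088 -0.9998] w 0.151 F [-0.63 -2.39 12.03] M [-0.249  0.391  0.161] q [-0.327  0.384  0.14   1.307 -0.002  0.623] tq [  1.08 -38.27  25.59  -0.31   0.55  -0.29]
```

{"fn": "jog_arm", "kwargs": {
  "jaw": [0,0,0,0,0,0,0,0,0,0],
  "translation": [
    [0,0,5],
    [0,0,5],
    [0,0,5],
    [0,0,5],
    [0,0,5],
    [0,0,5],
    [0,0,5],
    [0,0,5],
    [0,0,5],
    [0,0,5]
  ],
  "spin": [0,0.5,1,1.5,2,2.5,3,3.5,4,4.5]
}}

```text
clock: 8.4
ee_pos: [636.7, -145.3, 55.6]
eef_rot: [0.005, 1.0, -0.004, 0.011]
ft_force: [-4.1, 1.9, 16.5]
gripper_width: 0.147
```

```bash
python3 st.py;  python3 - <<'E'
from h import *
T,s=tool();im=capture('wrist');np.save('T4.npy',T)
cv2.imwrite('pics/w4.png',cv2.resize(im[130:290,150:350],(750,600),interpolation=3))
E
```

```text
clk 8.4 pos [ 636.7  -145.27   55.61] az -0.5 tilt [ 0.0222 -0.0094 -0.9997] w 0.147 F [-4.11  1.93 16.48] M [0.538 1.391 0.176] q [-0.326  0.382  0.138  1.303 -0.002  1.254] tq [ -0.83 -36.46  26.15  -2.52  -0.16  -0.26]
```

View pics/w4.png

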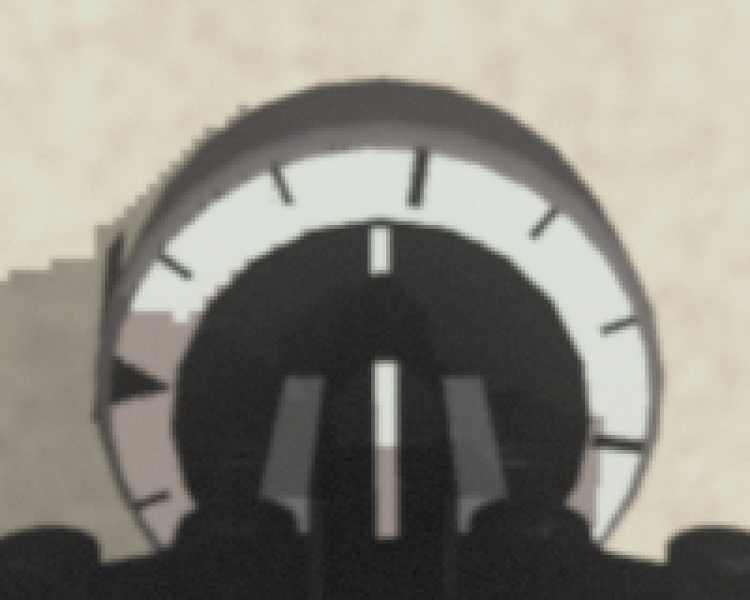

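Run:
```python
from ang import *
P3=[(262,200,0),(396,168,5),(525,208,10),(605,306,15),(635,425,20),(162,284,55),(132,403,50),(165,517,45)]
P4=[(140,381,0),(174,266,5),(282,184,10),(418,178,15),(545,222,20),(619,325,25),(620,443,30),(152,501,55)]
from scipy.optimize import least_squares
for f,P in(('T3.npy',P3),('T4.npy',P4)):
    T=np.load(f);p=np.array([[u/3.75+150-.37,v/3.75+130-.37] for u,v,_ in P]);Q=ray('wrist',p,43,T)[:,:2];k=np.array([x[2] for x in P])
    def r(x):
        a=np.radians(x[2]-6*k);d=Q-x[:2];return d[:,0]*-np.sin(a)+d[:,1]*np.cos(a)
    o=least_squares(r,[634,-145,189]);print(f,o.x.round(2),np.abs(o.fun).max().round(2), T[:3,3].round(1))
```

```text
T3.npy [ 635.08 -145.51  189.18] 0.22 [ 634.8 -144.6   55.7]
T4.npy [ 636.05 -145.74  171.24] 0.37 [ 636.7 -145.3   55.6]
```

The tick fit shows the case turned about 18° clockwise with the knob during the last stretch, when the press had dropped to 12 N. The knob itself is at about 82°. I'll raise the press, cut the sideways force and check before turning on. The case's heading gets put right later.

{"fn": "jog_arm", "kwargs": {
  "jaw": [0,0,0],
  "translation": [
    [-1.5,-0.5,5],
    [-1.5,-0.5,5],
    [-1.5,-0.5,5]
  ],
  "spin": [0,0,0]
}}

```text
clock: 8.75
ee_pos: [636.7, -145.2, 55.7]
eef_rot: [0.006, 1.0, -0.005, 0.013]
ft_force: [-2.6, 0.1, 16.7]
gripper_width: 0.149
```

```bash
python3 st.py
```

```text
clk 8.75 pos [ 636.66 -145.21   55.66] az -0.62 tilt [ 0.0266 -0.0112 -0.9996] w 0.149 F [-2.62  0.06 16.69] M [ 0.342  1.408 -0.024] q [-0.326  0.377  0.131  1.296 -0.002  1.256] tq [-7.000e-02 -3.635e+01  2.590e+01 -2.310e+00  7.000e-02  1.000e-02]
```

{"fn": "jog_arm", "kwargs": {
  "jaw": [0,0,0,0,0,0,0,0],
  "translation": [
    [-2,-0.5,5.5],
    [-2,-0.5,5.5],
    [-2,-0.5,5.5],
    [-2,-0.5,5.5],
    [-2,-0.5,5.5],
    [-2,-0.5,5.5],
    [-2,-0.5,5.5],
    [-2,-0.5,5.5]
  ],
  "spin": [0,0,0.3,0.6,0.9,1.2,1.5,1.8]
}}

```text
clock: 9.55
ee_pos: [636.7, -145.3, 55.8]
eef_rot: [0.004, 0.991, -0.131, 0.017]
ft_force: [-3.4, 0.2, 18.4]
gripper_width: 0.153
```

```bash
python3 st.py;  python3 - <<'E'
from h import *
T,s=tool();im=capture('wrist');np.save('T5.npy',T)
cv2.imwrite('pics/w5.png',cv2.resize(im[130:290,150:350],(750,600),interpolation=3))
E
```

```text
clk 9.55 pos [ 636.74 -145.27   55.78] az -15.07 tilt [ 0.0324 -0.0132 -0.9994] w 0.153 F [-3.41  0.24 18.38] M [0.367 1.396 0.216] q [-0.326  0.371  0.123  1.288 -0.002  1.508] tq [-3.300e-01 -3.539e+01  2.521e+01 -2.200e+00  2.000e-02 -8.000e-02]
```

View pics/w5.png

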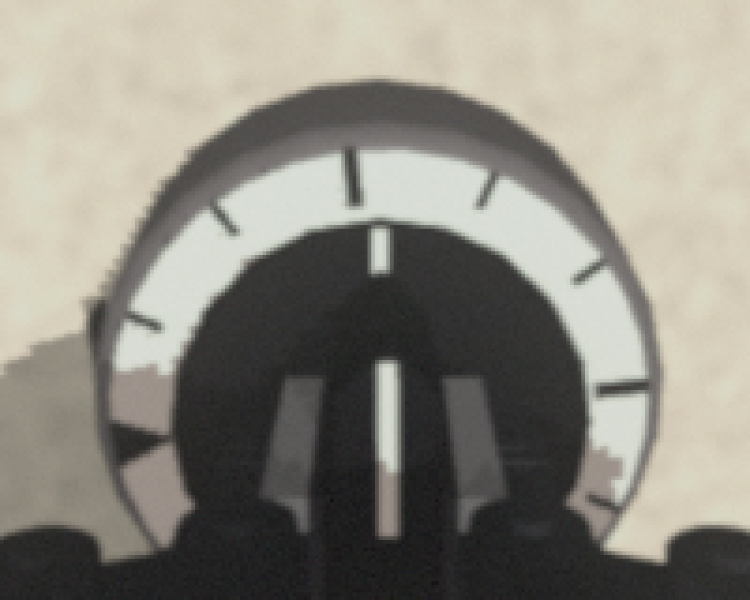

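```bash
cat > fit.py <<'E'
from h import *
from scipy.optimize import least_squares
def fit(f,P,s=3.75,x0=150,y0=130):
    T=np.load(f);p=np.array([[u/s+x0-.37,v/s+y0-.37] for u,v,_ in P]);Q=ray('wrist',p,43,T)[:,:2];k=np.array([x[2] for x in P])
    def r(x):
        a=np.radians(x[2]-6*k);d=Q-x[:2];return d[:,0]*-np.sin(a)+d[:,1]*np.cos(a)
    o=least_squares(r,[635,-145,180]);az=np.degrees(np.arctan2(T[1,0],T[0,0]))
    print(f,'c,zero',o.x.round(2),'res',np.abs(o.fun).max().round(2),'knob rel',round(o.x[2]-az-90,1))
E
python3 -c "
from fit import *
fit('T5.npy',[(142,443,0),(145,321,5),(226,220,10),(353,178,15),(487,191,20),(590,272,25),(622,388,30),(602,502,35)])"
```

```text
T5.npy c,zero [ 635.81 -146.    171.08] res 0.15 knob rel 96.1
```

The case held at 171° with 18 N on it, so I carry on past 20 minutes at this load.

{"fn": "jog_arm", "kwargs": {
  "jaw": [0,0,0,0,0,0,0,0,0,0,0,0],
  "translation": [
    [-1.8,0,5.4],
    [-1.8,0,5.4],
    [-1.8,0,5.4],
    [-1.8,0,5.4],
    [-1.8,0,5.4],
    [-1.8,0,5.4],
    [-1.8,0,5.4],
    [-1.8,0,5.4],
    [-1.8,0,5.4],
    [-1.8,0,5.4],
    [-1.8,0,5.4],
    [-1.8,0,5.4]
  ],
  "spin": [0.4,0.8,1.2,1.6,2.0,2.4,2.8,3.2,3.6,4.0,4.4,4.8]
}}

```text
clock: 10.8
ee_pos: [637.3, -145.7, 56.0]
eef_rot: [-0.002, 0.892, -0.451, 0.021]
ft_force: [-3.3, 0.1, 17.7]
gripper_width: 0.152
```

```bash
python3 st.py;  python3 - <<'E'
from h import *
T,s=tool();im=capture('wrist');np.save('T6.npy',T)
cv2.imwrite('pics/w6.png',cv2.resize(im[130:290,150:350],(750,600),interpolation=3))
E
```

```text
clk 10.8 pos [ 637.28 -145.73   55.99] az -53.66 tilt [ 0.0385 -0.0159 -0.9991] w 0.152 F [-3.27  0.08 17.66] M [0.279 1.248 0.145] q [-0.326  0.365  0.116  1.28  -0.003  2.181] tq [  0.19 -35.46  25.18  -1.98   0.22  -0.16]
```

View pics/w6.png

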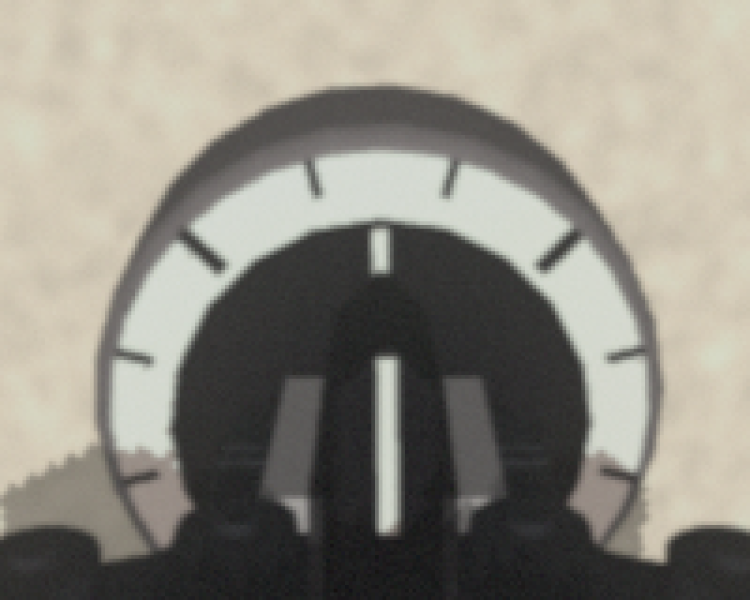

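```bash
python3 -c "
from fit import *
fit('T6.npy',[(140,478,5),(134,356,10),(202,250,15),(314,178,20),(452,178,25),(560,250,30),(628,354,35),(618,474,40)])"
```

```text
T6.npy c,zero [ 635.47 -146.04  170.89] res 0.08 knob rel 134.6
```

The knob is at 134.6° (22.4 min), past 20, and the case is steady at 170.9°. Now I turn back toward 10 minutes with the same load.

{"fn": "jog_arm", "kwargs": {
  "jaw": [0,0,0,0,0,0,0,0,0,0,0,0],
  "translation": [
    [-1.3,1.1,5.4],
    [-1.3,1.1,5.4],
    [-1.3,1.1,5.4],
    [-1.3,1.1,5.4],
    [-1.3,1.1,5.4],
    [-1.3,1.1,5.4],
    [-1.3,1.1,5.4],
    [-1.3,1.1,5.4],
    [-1.3,1.1,5.4],
    [-1.3,1.1,5.4],
    [-1.3,1.1,5.4],
    [-1.3,1.1,5.4]
  ],
  "spin": [0,-0.4,-0.8,-1.2,-1.6,-2.0,-2.4,-2.8,-3.2,-3.6,-4.0,-4.4]
}}

```text
clock: 12.05
ee_pos: [637.8, -144.9, 55.9]
eef_rot: [0.004, 0.987, -0.16, 0.023]
ft_force: [-4.0, 2.5, 17.2]
gripper_width: 0.149
```

```bash
python3 st.py;  python3 - <<'E'
from h import *
T,s=tool();im=capture('wrist');np.save('T7.npy',T)
cv2.imwrite('pics/w7.png',cv2.resize(im[130:290,150:350],(750,600),interpolation=3))
E
```

```text
clk 12.05 pos [ 637.78 -144.88   55.9 ] az -18.42 tilt [ 0.0443 -0.0154 -0.9989] w 0.149 F [-4.04  2.48 17.24] M [ 0.997  1.251 -0.149] q [-0.326  0.36   0.109  1.273 -0.     1.567] tq [ -1.14 -35.4   25.66  -2.45  -0.67   0.15]
```

View pics/w7.png

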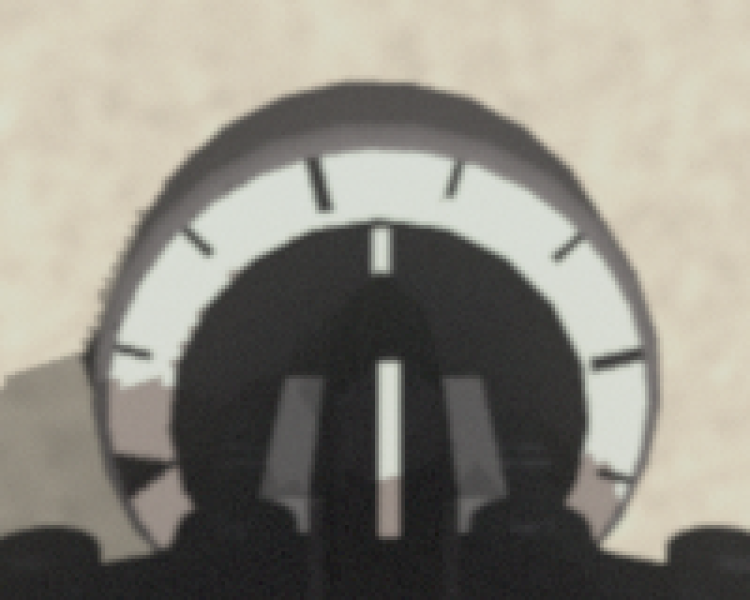

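```bash
python3 -c "
from fit import *
fit('T7.npy',[(145,472,0),(132,351,5),(197,242,10),(319,184,15),(454,180,20),(568,248,25),(618,358,30),(616,475,35)])"
```

```text
T7.npy c,zero [ 636.66 -145.6   175.09] res 0.17 knob rel 103.5
```

{"fn": "jog_arm", "kwargs": {
  "jaw": [0,0,0,0,0,0,0,0,0,0,0,0],
  "translation": [
    [-2.4,-0.3,5.7],
    [-2.4,-0.3,5.7],
    [-2.4,-0.3,5.7],
    [-2.4,-0.3,5.7],
    [-2.4,-0.3,5.7],
    [-2.4,-0.3,5.7],
    [-2.4,-0.3,5.7],
    [-2.4,-0.3,5.7],
    [-2.4,-0.3,5.7],
    [-2.4,-0.3,5.7],
    [-2.4,-0.3,5.7],
    [-2.4,-0.3,5.7]
  ],
  "spin": [0,0,-0.4,-0.8,-1.2,-1.6,-2.0,-2.4,-2.8,-3.2,-3.6,-4.0]
}}

```text
clock: 13.3
ee_pos: [640.2, -143.3, 56.3]
eef_rot: [0.011, 0.992, 0.121, 0.027]
ft_force: [1.4, 3.3, 16.0]
gripper_width: 0.151
```

```bash
python3 st.py;  python3 - <<'E'
from h import *
T,s=tool();im=capture('wrist');np.save('T8.npy',T)
cv2.imwrite('pics/w8.png',cv2.resize(im[130:290,150:350],(750,600),interpolation=3))
E
```

```text
clk 13.3 pos [ 640.19 -143.35   56.27] az 13.89 tilt [ 0.0554 -0.0149 -0.9984] w 0.151 F [ 1.44  3.35 16.04] M [ 1.016  0.214 -0.102] q [-0.324  0.353  0.101  1.261  0.004  1.005] tq [ -1.82 -35.44  24.37  -0.79  -1.19   0.16]
```

View pics/w8.png

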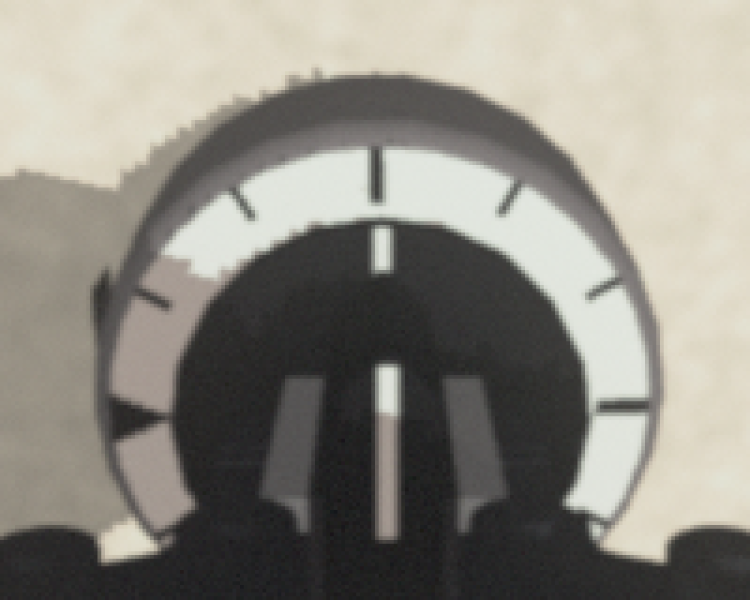

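```bash
python3 -c "
from fit import *
fit('T8.npy',[(140,417,0),(152,298,5),(243,202,10),(377,175,15),(511,198,20),(605,288,25),(622,406,30)])
print(ray('top',[[302,138]],43))"
python3 - <<'E'
from h import *
t=capture('top');s=capture('scene');cv2.imwrite('pics/t8.png',t);cv2.imwrite('pics/s8.png',s)
a=cv2.resize(t[113:163,277:327],(400,400),interpolation=3);b=cv2.resize(s[155:225,148:218],(400,400),interpolation=3)
cv2.imwrite('pics/crop8.png',np.hstack([a,b]))
E
```

```text
T8.npy c,zero [ 639.69 -144.06  193.94] res 0.13 knob rel 90.0
[[ 632.21870896 -142.78347588   43.        ]]
```

View pics/crop8.png

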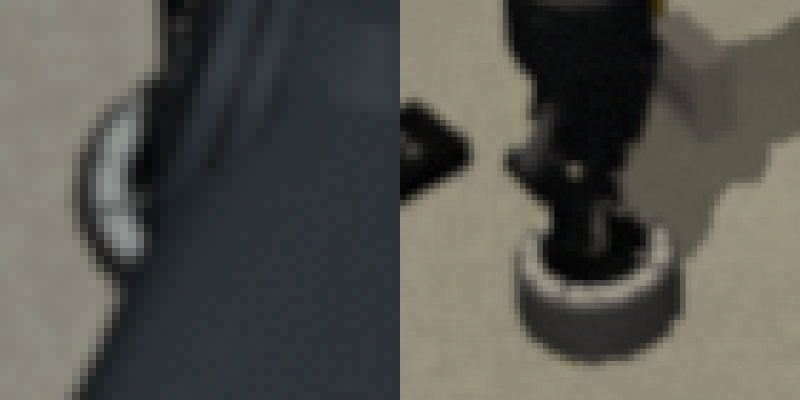

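The knob is at 90° (15 min), but the case has shifted about 4 mm and turned with it. My tool has tilted about 3.3° through the loaded calls, and with the jaws across x that tilt levers the timer. I'll unload, let go and look.

{"fn": "jog_arm", "kwargs": {
  "jaw": [0,15,40,40,40,40,40,40,40,40],
  "translation": [
    [0,0,0],
    [0,0,0],
    [0,0,0],
    [0,0,0],
    [0,0,-10],
    [0,0,-30],
    [0,0,-70],
    [0,0,-110],
    [0,0,-110],
    [0,0,-110]
  ],
  "spin": [0,0,0,0,0,0,0,0,0,0]
}}

```text
clock: 14.45
ee_pos: [635.1, -142.2, 168.5]
eef_rot: [0.012, 0.992, 0.12, 0.028]
ft_force: [-0.4, -0.0, -0.6]
gripper_width: 0.399
```

```bash
python3 st.py;  python3 - <<'E'
from h import *
T,s=tool();im=capture('wrist');np.save('T9.npy',T);cv2.imwrite('pics/w9.png',im)
cv2.imwrite('pics/w9b.png',cv2.resize(im[130:290,150:350],(750,600),interpolation=3))
T1=np.load('T1.npy')
for n,p in(('lux',(105,183)),('brass',(418,148)),('jar',(350,3)),('hyg',(180,25)),('yel',(75,15)),('bookL',(172,268))): print(n,ray('wrist',p,0,T1)[0].round(0))
E
```

```text
clk 14.45 pos [ 635.08 -142.22  168.52] az 13.8 tilt [ 0.0589 -0.0165 -0.9981] w 0.399 F [-0.39 -0.03 -0.55] M [0.067 0.08  0.048] q [-0.325  0.305  0.265  1.469  0.003  1.006] tq [ 4.000e-02 -4.588e+01  3.405e+01 -5.000e-01  1.000e-02 -0.000e+00]
lux [ 649. -331.    0.]
brass [607.  65.   0.]
jar [447. -33.   0.]
hyg [ 468. -222.    0.]
yel [ 457. -339.    0.]
bookL [ 772. -254.    0.]
```

View pics/w9.png

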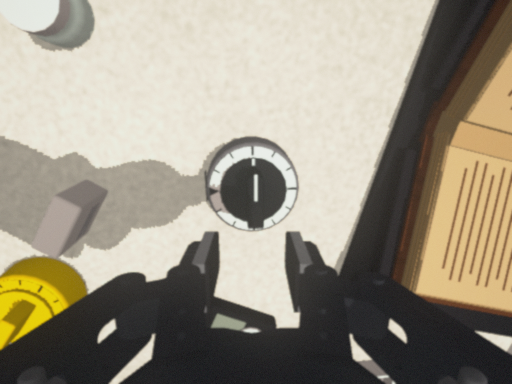

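View pics/w9b.png

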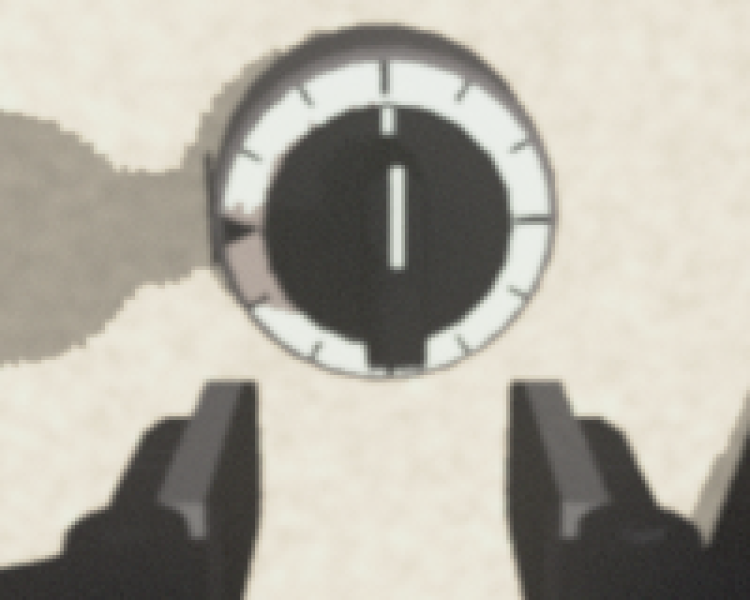

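```bash
python3 -c "
from fit import *
fit('T9.npy',[(238,231,0),(250,155,5),(307,96,10),(384,76,15),(462,90,20),(520,146,25),(532,219,30),(517,292,35),(465,345,40),(317,350,50),(260,300,55)])
p1=[((u/3.15)*3.75,0,0) for u in (1,)]
T=np.load('T9.npy')
q=ray('wrist',[[397/3.75+149.63,168/3.75+129.63],[397/3.75+149.63,268/3.75+129.63]],80,T);d=q[0]-q[1];print(q,np.degrees(np.arctan2(d[1],d[0])))
# reference fit w1
T1=np.load('T1.npy')
P=[(293,182,0),(347,184,5),(391,215,10),(412,263,15),(408,315,20),(376,357,25),(329,380,30),(278,376,35),(232,346,40),(210,298,45),(211,246,50),(242,203,55)]
import numpy as np
fit('T1.npy',P,3.15,150,90)
"
```

```text
T9.npy c,zero [ 642.96 -144.08  195.17] res 0.31 knob rel 91.4
[[ 637.33331616 -121.74701769   80.        ]
 [ 642.7033784  -143.20938507   80.        ]] 104.04747505780011
T1.npy c,zero [ 635.63 -145.86  189.9 ] res 0.54 knob rel 10.2
```

```bash
cat > go.py <<'E'
from h import *
import sys
T,s=tool();P=np.array([float(a) for a in sys.argv[1:4]]);print('shift',(T[:3,:3].T@(P-T[:3,3])).round(2))
E
python3 go.py 545 -90 168; python3 go.py 545 -90 15
```

```text
shift [-73.93 -71.4   -7.41]
shift [-81.61 -75.69 145.33]
```

My tool has to be squared up first. On the bare table near (545,-90), clear of everything, I can press the shut fingertips lightly and lean the wrist back.

{"fn": "jog_arm", "kwargs": {
  "jaw": [0,0,0,0,0,0,0,0,0,0],
  "translation": [
    [-37,-36,-4],
    [-74,-71,-7],
    [-74,-71,-7],
    [-78,-73,40],
    [-80,-74,85],
    [-82,-76,125],
    [-82,-76,145],
    [-82,-76,145],
    [-82,-76,145],
    [-82,-76,145]
  ],
  "spin": [0,0,0,0,0,0,0,0,0,0]
}}

```text
clock: 15.5
ee_pos: [545.9, -90.3, 17.0]
eef_rot: [0.011, 0.992, 0.12, 0.028]
ft_force: [0.6, -1.0, -0.8]
gripper_width: -0.004
```

```bash
python3 st.py; python3 go.py 545 -90 -4;python3 go.py 550 -90 -4
```

```text
clk 15.5 pos [545.95 -90.28  17.01] az 13.79 tilt [ 0.0582 -0.0161 -0.9982] w -0.004 F [ 0.57 -1.02 -0.79] M [ 0.038  0.028 -0.021] q [-2.860e-01  1.200e-01 -2.570e-01  1.134e+00  1.000e-03  1.045e+00] tq [ 2.000e-02 -3.450e+01  2.987e+01 -3.700e-01  0.000e+00 -0.000e+00]
shift [-1.96 -1.12 20.91]
shift [ 2.89  0.07 21.2 ]
```

{"fn": "jog_arm", "kwargs": {
  "jaw": [0,0,0,0,0,0,0,0],
  "translation": [
    [-1,-0.5,10],
    [-2,-1,17],
    [-2,-1,20],
    [-2,-1,20.5],
    [1,0.5,20.5],
    [3.5,2,20.5],
    [3.5,2,20.5],
    [3.5,2,20.5]
  ],
  "spin": [0,0,0,0,0,0,0,0]
}}

```text
clock: 16.3
ee_pos: [551.0, -91.9, 0.2]
eef_rot: [0.012, 0.992, 0.12, 0.028]
ft_force: [-8.0, 1.9, 16.9]
gripper_width: -0.002
```

```bash
python3 st.py
```

```text
clk 16.3 pos [ 5.5101e+02 -9.1950e+01  2.0000e-01] az 13.8 tilt [ 0.0585 -0.017  -0.9981] w -0.002 F [-8.05  1.85 16.93] M [0.306 1.648 0.004] q [-0.285  0.148 -0.262  1.101  0.     1.045] tq [ -0.08 -28.92  27.3   -3.56   0.23   0.  ]
```

Sliding contact on the table doesn't change the tilt (still 3.4°). I'll lift off and test whether short quick moves, re-based mid-motion, shift it.

{"fn": "jog_arm", "kwargs": {
  "jaw": [40,40,40],
  "translation": [
    [0,0,-50],
    [0,0,-100],
    [0,0,-150]
  ],
  "spin": [0,0,0]
}}

```text
clock: 16.6
ee_pos: [541.7, -89.2, 147.6]
eef_rot: [0.012, 0.992, 0.12, 0.028]
ft_force: [0.7, 0.6, -0.1]
gripper_width: 0.402
```

```bash
python3 st.py
```

```text
clk 16.6 pos [541.67 -89.23 147.62] az 13.8 tilt [ 0.0576 -0.0168 -0.9982] w 0.402 F [ 0.74  0.61 -0.11] M [-0.058 -0.01  -0.03 ] q [-0.286  0.041 -0.075  1.394  0.     1.045] tq [  0.28 -33.64  29.73  -0.92   0.     0.  ]
```

{"fn": "jog_arm", "kwargs": {
  "jaw": [40],
  "translation": [
    [0,0,0]
  ],
  "spin": [0]
}}

```text
clock: 16.7
ee_pos: [546.7, -90.7, 157.3]
eef_rot: [0.015, 0.992, 0.12, 0.035]
ft_force: [0.7, -0.6, 0.6]
gripper_width: 0.398
```

```bash
python3 st.py
```

```text
clk 16.7 pos [546.72 -90.67 157.3 ] az 13.83 tilt [ 0.0735 -0.0215 -0.9971] w 0.398 F [ 0.66 -0.62  0.55] M [-0.    -0.015  0.005] q [-0.285  0.035 -0.064  1.395  0.     1.045] tq [  0.11 -32.65  30.75   0.37  -0.     0.  ]
```

{"fn": "jog_arm", "kwargs": {
  "jaw": [40,40],
  "translation": [
    [0,0,50],
    [0,0,100]
  ],
  "spin": [0,0]
}}

```text
clock: 16.9
ee_pos: [558.6, -94.1, 61.4]
eef_rot: [0.017, 0.992, 0.12, 0.041]
ft_force: [0.0, 0.8, -0.8]
gripper_width: 0.401
```

{"fn": "jog_arm", "kwargs": {
  "jaw": [40],
  "translation": [
    [0,0,0]
  ],
  "spin": [0]
}}

```text
clock: 17.0
ee_pos: [548.5, -91.2, 49.3]
eef_rot: [0.013, 0.992, 0.12, 0.03]
ft_force: [-2.0, 1.8, -2.9]
gripper_width: 0.397
```

```bash
python3 st.py
```

```text
clk 17.0 pos [548.53 -91.19  49.28] az 13.81 tilt [ 0.0629 -0.0183 -0.9979] w 0.397 F [-2.    1.83 -2.89] M [ 0.105  0.315 -0.057] q [-0.285  0.096 -0.216  1.193  0.     1.045] tq [-5.300e-01 -4.160e+01  3.926e+01 -2.710e+00 -2.000e-02  0.000e+00]
```

{"fn": "jog_arm", "kwargs": {
  "jaw": [40,40,40,40,40,40],
  "translation": [
    [0,0,-40],
    [0,0,-80],
    [0,0,-110],
    [0,0,-110],
    [0,0,-110],
    [0,0,-110]
  ],
  "spin": [0,0,0,0,0,0]
}}

```text
clock: 17.6
ee_pos: [541.6, -89.2, 159.2]
eef_rot: [0.013, 0.992, 0.12, 0.03]
ft_force: [-0.3, -0.1, -0.9]
gripper_width: 0.405
```

```bash
python3 st.py
```

```text
clk 17.6 pos [541.63 -89.17 159.24] az 13.81 tilt [ 0.0631 -0.0184 -0.9978] w 0.405 F [-0.29 -0.05 -0.9 ] M [0.063 0.118 0.059] q [-0.285  0.033 -0.061  1.411  0.     1.045] tq [ 1.000e-02 -3.486e+01  3.356e+01 -5.700e-01  0.000e+00 -0.000e+00]
```

{"fn": "jog_arm", "kwargs": {
  "jaw": [40,40,40],
  "translation": [
    [0,0,50],
    [0,0,100],
    [0,0,50]
  ],
  "spin": [0,0,0]
}}

```text
clock: 17.9
ee_pos: [505.8, -78.8, 64.8]
eef_rot: [-0.004, 0.993, 0.12, -0.009]
ft_force: [-8.9, 3.8, -12.1]
gripper_width: 0.399
```

```bash
python3 st.py
```

```text
clk 17.9 pos [505.76 -78.76  64.85] az 13.75 tilt [-0.0195  0.0058 -0.9998] w 0.399 F [ -8.92   3.84 -12.12] M [0.204 0.697 0.052] q [-0.286  0.066 -0.214  1.311  0.     1.045] tq [-2.170e+00 -5.407e+01  7.100e+01 -7.660e+00 -1.000e-02  0.000e+00]
```

A quick reversal inside one call works: the tilt has gone from +0.063 to -0.02. I'll settle and trim.

{"fn": "jog_arm", "kwargs": {
  "jaw": [40,40,40,40,40,40],
  "translation": [
    [20,5,-30],
    [40,10,-60],
    [40,10,-90],
    [40,10,-90],
    [40,10,-90],
    [40,10,-90]
  ],
  "spin": [0,0,0,0,0,0]
}}

```text
clock: 18.5
ee_pos: [547.7, -79.2, 152.3]
eef_rot: [-0.005, 0.993, 0.12, -0.011]
ft_force: [-1.0, -0.1, -0.8]
gripper_width: 0.404
```

```bash
python3 st.py
```

```text
clk 18.5 pos [547.71 -79.23 152.28] az 13.76 tilt [-0.0226  0.0066 -0.9997] w 0.404 F [-0.95 -0.09 -0.83] M [-0.04  -0.039  0.01 ] q [-0.265  0.144  0.045  1.495  0.     1.066] tq [ 2.000e-02 -3.805e+01  3.258e+01  1.500e-01  0.000e+00 -0.000e+00]
```

{"fn": "jog_arm", "kwargs": {
  "jaw": [40,40,40],
  "translation": [
    [0,0,-20],
    [0,0,-40],
    [0,0,-30]
  ],
  "spin": [0,0,0]
}}

```text
clock: 18.8
ee_pos: [550.1, -79.9, 185.3]
eef_rot: [-0.004, 0.993, 0.12, -0.008]
ft_force: [0.9, -0.9, 0.8]
gripper_width: 0.4
```

```bash
python3 st.py
```

```text
clk 18.8 pos [550.06 -79.94 185.25] az 13.75 tilt [-0.017   0.005  -0.9998] w 0.4 F [ 0.91 -0.93  0.81] M [-0.044 -0.021 -0.043] q [-0.265  0.142  0.109  1.555  0.     1.066] tq [-1.000e-02 -3.566e+01  3.095e+01  8.300e-01 -0.000e+00 -0.000e+00]
```

{"fn": "jog_arm", "kwargs": {
  "jaw": [40,40,40],
  "translation": [
    [0,0,-40],
    [0,0,-80],
    [0,0,-55]
  ],
  "spin": [0,0,0]
}}

```text
clock: 19.1
ee_pos: [555.0, -81.4, 248.8]
eef_rot: [-0.0, 0.993, 0.12, -0.001]
ft_force: [0.9, -0.4, 0.5]
gripper_width: 0.399
```

```bash
python3 st.py
```

```text
clk 19.1 pos [555.   -81.36 248.78] az 13.74 tilt [-1.4e-03  8.0e-04 -1.0e+00] w 0.399 F [ 0.86 -0.38  0.48] M [-0.039 -0.074 -0.016] q [-0.265  0.15   0.244  1.666  0.     1.066] tq [-1.900e-01 -3.287e+01  3.018e+01  1.490e+00 -2.000e-02 -0.000e+00]
```

The tilt is gone. Back over the timer to re-measure.

{"fn": "jog_arm", "kwargs": {
  "jaw": [40,40,40,40,40,40,40,40],
  "translation": [
    [25,30,20],
    [50,60,50],
    [71,82,80],
    [71,82,100],
    [71,82,110],
    [71,82,110],
    [71,82,110],
    [71,82,110]
  ],
  "spin": [0,0,0,0,0,0,0,0]
}}

```text
clock: 19.9
ee_pos: [644.0, -144.0, 141.2]
eef_rot: [0.0, 0.993, 0.12, 0.001]
ft_force: [1.2, 0.0, 0.7]
gripper_width: 0.4
```

```bash
python3 st.py;  python3 - <<'E'
from h import *
T,s=tool();im=capture('wrist');np.save('T10.npy',T);cv2.imwrite('pics/w10.png',im)
cv2.imwrite('pics/w10b.png',cv2.resize(im[130:290,150:350],(750,600),interpolation=3))
E
```

```text
clk 19.9 pos [ 644.03 -144.    141.16] az 13.76 tilt [ 2.3e-03 -4.0e-04 -1.0e+00] w 0.4 F [1.18 0.04 0.7 ] M [-0.052 -0.029  0.004] q [-0.322  0.4    0.332  1.501  0.     1.009] tq [-8.000e-02 -4.607e+01  3.143e+01  1.000e-02 -0.000e+00  0.000e+00]
```

View pics/w10b.png

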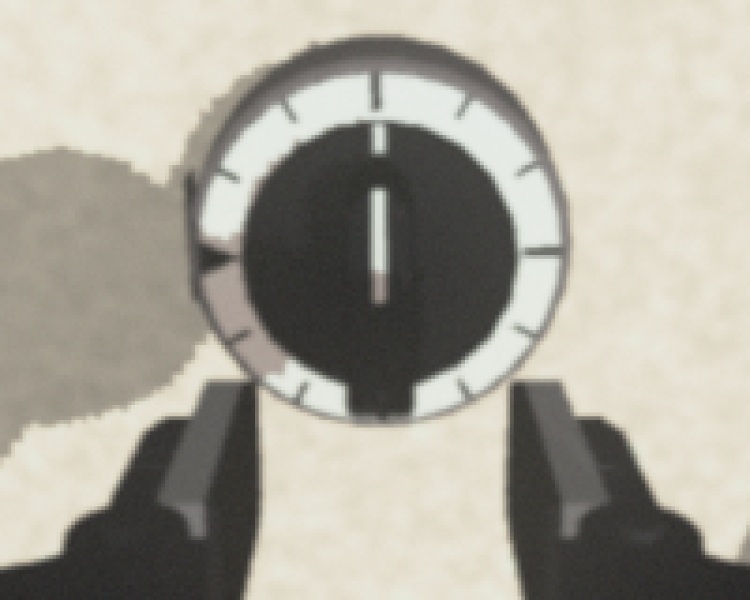

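```bash
python3 -c "
from fit import *
fit('T10.npy',[(217,259,0),(228,175,5),(289,107,10),(376,91,15),(464,106,20),(529,169,25),(542,251,30),(524,331,35),(466,391,40),(303,392,50),(240,335,55)])
T=np.load('T10.npy')
q=ray('wrist',[[379/3.75+149.63,190/3.75+129.63],[380/3.75+149.63,304/3.75+129.63]],80,T);d=q[0]-q[1];print(q,np.degrees(np.arctan2(d[1],d[0])))
"
python3 go.py 640 -144 51
```

```text
T10.npy c,zero [ 643.1  -144.14  195.  ] res 0.36 knob rel 91.2
[[ 637.39607985 -121.73398501   80.        ]
 [ 642.89420585 -143.41257398   80.        ]] 104.2312923141697
shift [-4.26 -1.14 90.31]
```

{"fn": "jog_arm", "kwargs": {
  "jaw": [40,40,40,40,40,40,40,40],
  "translation": [
    [-1,-0.3,25],
    [-1,-0.3,50],
    [-1,-0.3,70],
    [-1,-0.3,80],
    [-1,-0.3,86],
    [-1,-0.3,88],
    [-1,-0.3,88],
    [-1,-0.3,88]
  ],
  "spin": [0,0,0,0,0,0,0,0]
}}

```text
clock: 20.75
ee_pos: [644.3, -144.3, 54.8]
eef_rot: [0.001, 0.993, 0.12, 0.002]
ft_force: [0.0, -0.2, 1.1]
gripper_width: 0.402
```

```bash
python3 st.py;python3 go.py 643 -143.9 52
```

```text
clk 20.75 pos [ 644.28 -144.33   54.78] az 13.76 tilt [ 0.0049 -0.0013 -1.    ] w 0.402 F [ 0.   -0.19  1.08] M [ 0.017 -0.004 -0.021] q [-0.322  0.422  0.189  1.332  0.     1.009] tq [ 1.000e-02 -4.706e+01  3.136e+01 -2.000e-02  0.000e+00  0.000e+00]
shift [-1.15 -0.73  2.78]
```

{"fn": "jog_arm", "kwargs": {
  "jaw": [40,30,20,10,0,0,0,0],
  "translation": [
    [-1.2,-0.7,2],
    [-1.2,-0.7,2],
    [-1.2,-0.7,2],
    [-1.2,-0.7,2],
    [-1.2,-0.7,2],
    [-1.2,-0.7,2],
    [-1.2,-0.7,2],
    [-1.2,-0.7,2]
  ],
  "spin": [0,0,0,0,0,0,0,0]
}}

```text
clock: 21.55
ee_pos: [643.2, -144.0, 53.2]
eef_rot: [0.001, 0.993, 0.12, 0.003]
ft_force: [0.3, 0.9, 2.7]
gripper_width: 0.151
```

```bash
python3 st.py
```

```text
clk 21.55 pos [ 643.22 -144.01   53.17] az 13.76 tilt [ 0.0055 -0.0014 -1.    ] w 0.151 F [0.25 0.91 2.74] M [ 0.018  0.01  -0.093] q [-0.322  0.42   0.182  1.328  0.     1.008] tq [-1.300e-01 -4.587e+01  3.050e+01 -5.000e-02 -3.000e-02 -3.000e-02]
```

Gripped and square with almost no press (2.7 N). In this state the case follows the knob, so I'll slide and turn it back to its original place before pressing: -8 mm in x and 5° clockwise.

{"fn": "jog_arm", "kwargs": {
  "jaw": [0,0,0,0,0,0,0],
  "translation": [
    [-2,-0.2,0],
    [-4,-0.4,0],
    [-6,-0.6,0],
    [-8.2,-0.8,0],
    [-8.2,-0.8,0],
    [-8.2,-0.8,0],
    [-8.2,-0.8,0]
  ],
  "spin": [0.2,0.4,0.66,0.66,0.66,0.66,0.66]
}}

```text
clock: 22.25
ee_pos: [635.0, -145.2, 53.2]
eef_rot: [0.001, 0.997, 0.074, 0.003]
ft_force: [1.5, -0.5, 2.0]
gripper_width: 0.148
```

```bash
python3 st.py;  python3 - <<'E'
from h import *
T,s=tool();im=capture('wrist');np.save('T11.npy',T)
cv2.imwrite('pics/w11.png',cv2.resize(im[130:290,150:350],(750,600),interpolation=3))
E
```

```text
clk 22.25 pos [ 634.98 -145.16   53.18] az 8.49 tilt [ 0.0054 -0.0015 -1.    ] w 0.148 F [ 1.5  -0.53  1.96] M [ 0.007 -0.113  0.017] q [-0.328  0.4    0.156  1.322  0.     1.095] tq [-1.400e-01 -4.528e+01  3.031e+01  2.100e-01 -5.000e-02 -1.000e-02]
```

View pics/w11.png

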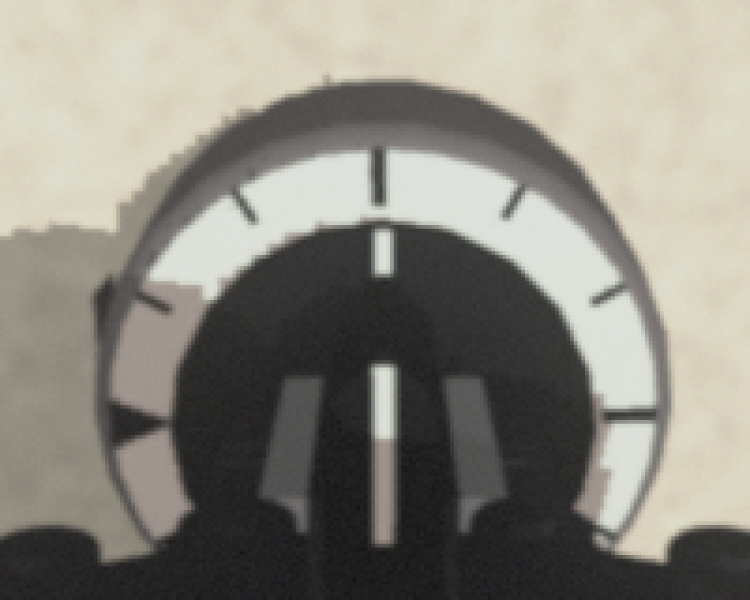

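```bash
python3 -c "
from fit import *
fit('T11.npy',[(140,422,0),(153,300,5),(245,205,10),(378,177,15),(514,201,20),(609,293,25),(629,414,30)])"
```

```text
T11.npy c,zero [ 634.39 -145.16  189.38] res 0.11 knob rel 90.9
```

The case is back at (634.4,-145.2) with its zero at 189.4° and the knob at 90.9°. I'll press and read the force before turning.

{"fn": "jog_arm", "kwargs": {
  "jaw": [0,0,0,0],
  "translation": [
    [-0.8,0,2],
    [-1.8,-0.2,4.2],
    [-1.8,-0.2,4.2],
    [-1.8,-0.2,4.2]
  ],
  "spin": [0,0,0,0]
}}

```text
clock: 22.7
ee_pos: [635.1, -145.2, 53.0]
eef_rot: [0.001, 0.997, 0.074, 0.005]
ft_force: [-0.6, 2.3, 12.9]
gripper_width: 0.153
```

```bash
python3 st.py
```

```text
clk 22.7 pos [ 635.14 -145.24   53.01] az 8.51 tilt [ 0.0106 -0.0022 -0.9999] w 0.153 F [-0.62  2.3  12.87] M [ 0.406  0.406 -0.002] q [-3.280e-01  3.940e-01  1.490e-01  1.314e+00  1.000e-03  1.094e+00] tq [ -1.1  -39.01  26.41  -0.75  -0.41  -0.05]
```

{"fn": "jog_arm", "kwargs": {
  "jaw": [0,0,0,0,0,0],
  "translation": [
    [-2.3,-0.8,5.6],
    [-2.3,-0.8,5.6],
    [-2.3,-0.8,5.6],
    [-2.3,-0.8,5.6],
    [-2.3,-0.8,5.6],
    [-2.3,-0.8,5.6]
  ],
  "spin": [0,0,-0.4,-0.8,-1.2,-1.6]
}}

```text
clock: 23.3
ee_pos: [634.9, -145.3, 53.0]
eef_rot: [0.004, 0.983, 0.186, 0.008]
ft_force: [-1.6, 1.2, 16.0]
gripper_width: 0.151
```

```bash
python3 st.py;  python3 - <<'E'
from h import *
T,s=tool();im=capture('wrist');np.save('T12.npy',T)
cv2.imwrite('pics/w12.png',cv2.resize(im[130:290,150:350],(750,600),interpolation=3))
E
```

```text
clk 23.3 pos [ 634.91 -145.26   52.98] az 21.43 tilt [ 0.0167 -0.004  -0.9999] w 0.151 F [-1.61  1.25 16.04] M [ 0.38   0.874 -0.195] q [-0.329  0.387  0.139  1.306  0.002  0.868] tq [ -0.47 -36.24  25.11  -1.56  -0.13   0.16]
```

View pics/w12.png

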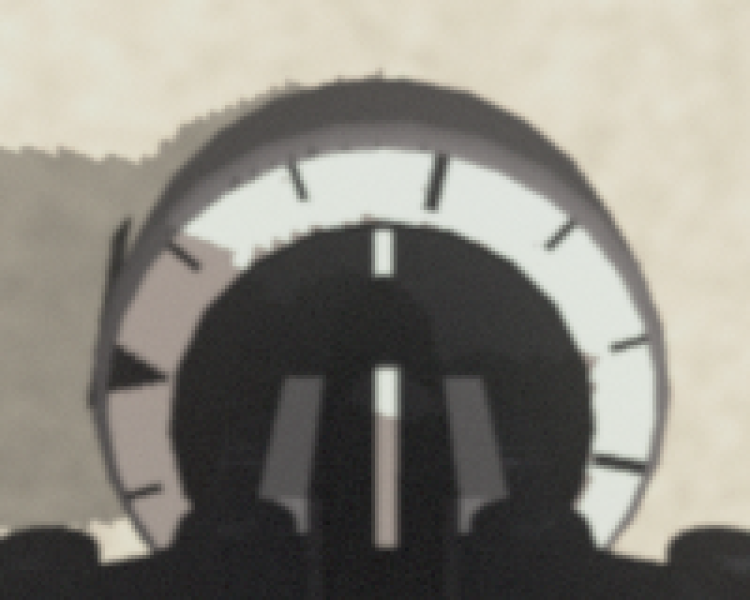

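```bash
python3 -c "
from fit import *
fit('T12.npy',[(140,368,0),(185,255,5),(299,180,10),(438,182,15),(561,234,20),(630,344,25),(622,463,30),(142,492,55)])"
```

```text
T12.npy c,zero [ 634.55 -145.05  189.34] res 0.44 knob rel 77.9
```

The case didn't move (189.3°) and the knob is at 77.9°. Now the last 17.9°.

{"fn": "jog_arm", "kwargs": {
  "jaw": [0,0,0,0,0,0,0,0],
  "translation": [
    [-2,-1.4,5.6],
    [-2,-1.4,5.6],
    [-2,-1.4,5.6],
    [-2,-1.4,5.6],
    [-2,-1.4,5.6],
    [-2,-1.4,5.6],
    [-2,-1.4,5.6],
    [-2,-1.4,5.6]
  ],
  "spin": [-0.4,-0.8,-1.2,-1.6,-2.0,-2.24,-2.24,-2.24]
}}

```text
clock: 24.15
ee_pos: [634.6, -145.5, 53.0]
eef_rot: [0.007, 0.941, 0.338, 0.009]
ft_force: [-2.2, 1.3, 16.8]
gripper_width: 0.15
```

```bash
python3 st.py;  python3 - <<'E'
from h import *
T,s=tool();im=capture('wrist');np.save('T13.npy',T)
cv2.imwrite('pics/w13.png',cv2.resize(im[130:290,150:350],(750,600),interpolation=3))
E
```

```text
clk 24.15 pos [ 634.57 -145.48   52.96] az 39.47 tilt [ 0.0224 -0.0064 -0.9997] w 0.15 F [-2.25  1.31 16.82] M [ 0.311  1.066 -0.014] q [-3.290e-01  3.790e-01  1.290e-01  1.297e+00  1.000e-03  5.530e-01] tq [-3.300e-01 -3.594e+01  2.509e+01 -1.710e+00  4.000e-02  1.000e-02]
```

View pics/w13.png

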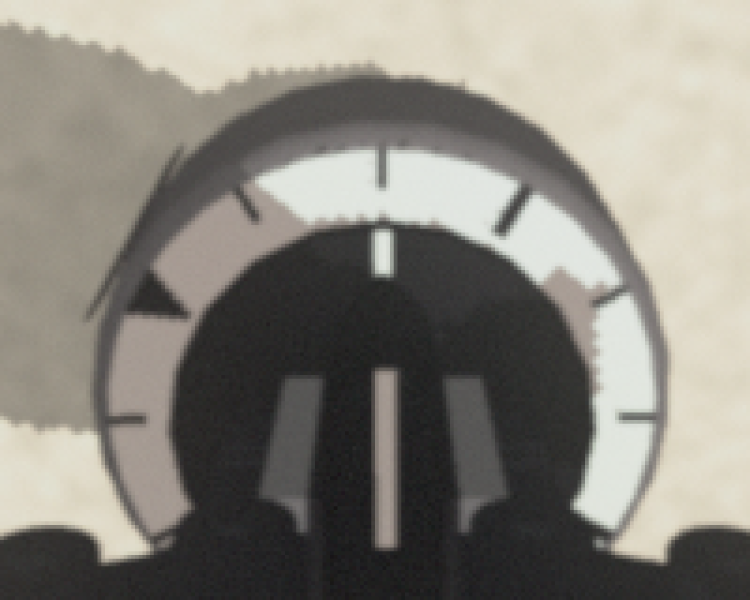

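```bash
python3 -c "
from fit import *
fit('T13.npy',[(155,298,0),(247,204,5),(381,167,10),(512,210,15),(608,294,20),(638,416,25),(127,418,55)])"
```

```text
T13.npy c,zero [ 634.08 -145.27  189.45] res 0.21 knob rel 60.0
```

The pointer sits on the 10-minute tick (60.0°) with the case at 189.5°. I'll ease off, open and lift.

{"fn": "jog_arm", "kwargs": {
  "jaw": [0,0,22,30,40,40,40,40,40,40,40,40],
  "translation": [
    [-0.8,-0.5,3],
    [0,0,1.5],
    [0,0,1.5],
    [0,0,1.5],
    [0,0,1.5],
    [0,0,-5],
    [0,0,-20],
    [0,0,-40],
    [0,0,-80],
    [0,0,-100],
    [0,0,-100],
    [0,0,-100]
  ],
  "spin": [0,0,0,0,0,0,0,0,0,0,0,0]
}}

```text
clock: 25.4
ee_pos: [633.1, -145.1, 154.6]
eef_rot: [0.008, 0.941, 0.338, 0.011]
ft_force: [-0.2, -0.4, -0.6]
gripper_width: 0.401
```

```bash
python3 st.py;  python3 - <<'E'
from h import *
T,s=tool();im=capture('wrist');np.save('T14.npy',T)
cv2.imwrite('pics/w14.png',cv2.resize(im[130:290,150:350],(750,600),interpolation=3))
E
```

```text
clk 25.4 pos [ 633.09 -145.05  154.62] az 39.48 tilt [ 0.0251 -0.0073 -0.9997] w 0.401 F [-0.21 -0.42 -0.57] M [0.037 0.011 0.023] q [-3.290e-01  3.430e-01  2.850e-01  1.487e+00  1.000e-03  5.530e-01] tq [ 2.000e-02 -4.681e+01  3.363e+01 -2.200e-01  0.000e+00 -0.000e+00]
```

View pics/w14.png

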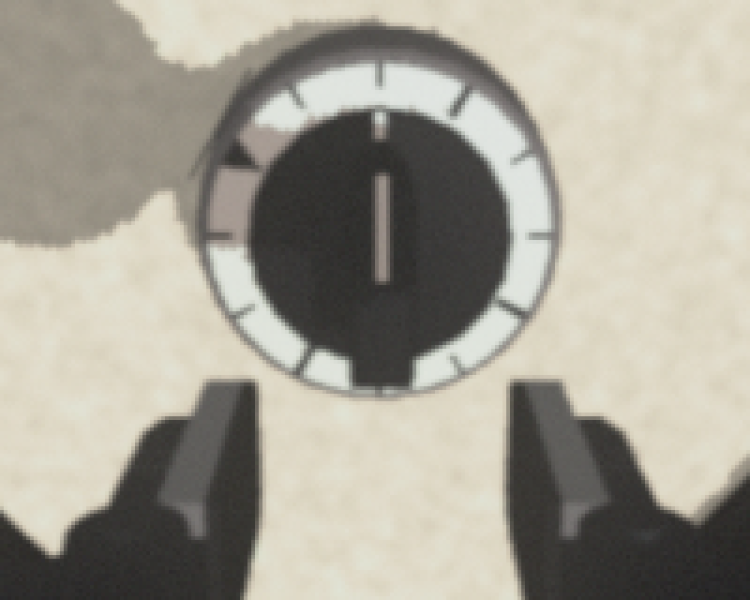

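```bash
python3 -c "
from fit import *
fit('T14.npy',[(238,154,0),(296,96,5),(380,74,10),(462,99,15),(523,156,20),(540,236,25),(512,307,30),(456,364,35),(379,388,40),(304,361,45),(243,314,50),(219,236,55)])
T=np.load('T14.npy')
q=ray('wrist',[[381.5/3.75+149.63,175/3.75+129.63],[382/3.75+149.63,283/3.75+129.63]],80,T);d=q[0]-q[1];print(q,np.degrees(np.arctan2(d[1],d[0])))
"
```

```text
T14.npy c,zero [ 634.49 -145.41  189.34] res 0.56 knob rel 59.9
[[ 619.65448731 -127.6557478    80.        ]
 [ 634.03937962 -144.9535608    80.        ]] 129.74697107824005
```

Run:
```python
from h import *
a=cv2.imread('pics/top0.png');b=capture('top')
for n,(u,v) in dict(lux=(361,133),brass=(235,149),jar=(267,201),hyg=(327,191),loupe=(182,200),mouse=(130,238),folder=(173,131),y1=(364,200),y2=(308,243)).items():
    print(n,np.abs(a[v-10:v+10,u-10:u+10].astype(int)-b[v-10:v+10,u-10:u+10]).mean().round(1))
print(robot.read_state()['clock']);print(robot.finish_job())
```

```text
lux 22.7
brass 15.6
jar 25.1
hyg 47.7
loupe 14.1
mouse 11.5
folder 20.3
y1 15.0
y2 42.5
25.5
the job is handed in; nothing more can be done
None
```

The timer is set: I wound its knob clockwise to about 22.4 minutes, turned it back to 10 minutes and let go. The job was handed in at 25.5 s. However, the timer slipped from its place while I turned, and I had to put it back.

- **Final state:** with the gripper clear, the pointer reads 59.6–59.9° (10 minutes is 60°). The case is within about 1 mm and 0.5° of where it started.
- **Slipping:**
  - While winding, at about 12 N or just after, the case turned about 18° clockwise with the knob.
  - On the way back at 16–17 N it turned about 24° the other way. It ended about 8 mm and 5° from its start, mostly because my tool had tilted.
  - I let go, straightened the tool, then slid the case back with a light grip. The last 31° at about 16 N went without measurable slip.
- **Forces:** the highest press I read was 18.4 N, but I only had readings at the end of each move.
- **Table contact:** while straightening the tool I pressed the shut fingertips on bare table at about 17 N.
- **Bystanders:** my last check was inconclusive. I compared each one's patch of the overhead picture with the first one. All the patches differed, including those far from the arm, and I didn't look into why before handing in. I planned the moves to stay clear of them and felt no unexpected contact.

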